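Stop the bench scale rocking with a wedge

ROBOT

A 7-joint arm with a two-finger parallel gripper is mounted at the origin on the work surface. World frame = base frame: x ahead of the robot, y to its left, z up, the work surface at z = 0. Lengths are in mm, angles in rad, forces in N, time in s.
With the tool pointing down it reaches from about 425 to 825 mm from the base axis. Payload 3.6 kg.
Tool frame: the origin (TCP) lies between the finger pads; the fingertips stand 11 mm ahead of it and the grasp point (between the pads) lies 8 mm behind it (manip.tip_reach is the distance from the TCP to the fingertips, in mm); z points along the fingers, y is the direction in which the jaws open and shut (so a half turn about z gives the same grasp; the last joint's range is limited). The gripper opens to 85 mm and grips with 20 to 120 N. Pads are 22 mm wide; open, the fingers measure 114 mm over their backs; the gripper's body (76 mm by 85 mm) begins 54 mm behind the grasp point. The pads swing forward as they close: fully open they stand 13 mm farther back than shut.
Start: joints at [1.21, 0.615, -0.013, 1.423, 0.008, 1.103, -0.04], TCP at [212.974, -614.089, 242.297] pointing down, gripper open.
Joint ranges: [-3.12, 3.12], [-0.3, 2.06], [-1.34, 1.32], [0.26, 2.42], [-1.36, 4.5], [0.01, 1.98], [-2.84, 2.84]. Speed limits (rad/s): [2.79, 2.79, 3.14, 3.14, 3.14, 3.14, 3.14].

INTERFACE

Orientations are given as a unit quaternion [x, y, z, w].
In Python, from rig import readout, get_image, calibration, order, manip gives the robot as it stands.
- The arm moves only by the tool send_rows, never from a script. Its argument "motion" is a list of rows, each an object with "grip": the opening in per cent of the stroke, from 0 (shut) to 100 (fully open); "delta_pos": the shift along the world's x, y, z in m, a list of three; "turn": the turn, a rotation vector about the world's x, y, z in degrees, a list of three. A call has 1 to 20 rows; each row is the pose to reach, as a shift and turn from the pose commanded when the call began; what a row does not reach only later rows make up. A row lasts 1/8 s, in which the tool goes at most 62.5 mm and 10.7 degrees, less where a joint would pass 70% of its speed; a pose out of reach is approached as far as the arm can. A call with a gripper value outside its range is refused whole. The fingers move at their own pace and stop on an object; "newtons" is the grip in N (left out, the last holds). Time passes only in rows, so rows that repeat a pose let the fingers close. It gives the time, the measured TCP pose, the force and the opening at its end, in the units of the state.
- readout.read_state(): the state, without advancing time (a new reading comes with each control period).
- get_image(name): name is "scene" or "top" or "wrist"; returns the picture (400x640x3 uint8, red, green, blue); there is no depth.
- calibration(name): a dict with "mtx" (3x3 intrinsics, pixels), "eye" and "rotation" of the camera in the world. Camera axes: x right, y up, looking along -z (the intrinsics and any distortion apply to the point x, -y, -z); pixel columns grow to the right and rows downward; lengths in mm; the calibration is good to about 2 mm. A picture is of the moment at which its call begins: read the wrist's pose just before it. calibration takes no time and is no camera call; for the wrist camera it gives the pose at the moment of the call.
- order.finish_job(): hands the job in, once; it reports no verdict.
The state is a dict: "clock": time; "joints": joint angles; "dq": joint speeds; "joint_efforts": joint torques, N m; "tcp_pos": TCP position; "tool_rot": TCP orientation; "wrist_force": force on the tool from outside, world axes, zero at the start; "moment": the same for the moment, N m; "finger_gap": finger opening in mm.
Only numpy, scipy, OpenCV 4.12 (cv2) and the standard library are available. Lean on these libraries where they do the work, as an engineer would, in place of code of your own. Each camera call takes 0.05 s, during which the arm holds its last target. There are 200 camera calls.

TASK

The bench scale rocks because the foot under its orange corner hangs short of the bench. With the fingertips push the yellow wedge along the bench, thin end first, under that foot until it is snug and takes up the rocking, but do not jack the scale up off its other feet. Then leave the wedge, press down lightly on top of the orange corner to prove that it stands firm, and withdraw; do not pick the wedge up, do not shove the scale along, and leave everything else where it is.

Things in the scene. Friction and masses are not known exactly. Their poses are not given: they have to be found in the camera images.
- scale: Grey bench scale, steel pan, 2.4 kg, loose. Origin: centre of the footprint at bench level, z up. Housing 200 (x) by 210 (y) mm, pan top at 74 mm; display on a pole at x +85, y -60 mm, 238 mm high. Ball feet at x +-85, y +-135 mm on side arms 30 to 42 mm up; it stands level on three, the one at x -85, y +135 mm hangs short. Raising that corner takes 5 to 8 N, sliding the scale over 8 N.
- corner: The orange plastic arm of the scale with a flat round pad (diameter 38 mm, from 31 to 45 mm above the bench) straight above the short foot; fixed to the scale. Origin: at bench level straight below the pad's centre. Axes as the scale's.
- press_pad (a point): Centre of the top of the orange pad, 45 mm above the bench: where to press.
- foot_tip (a point): Lowest point of the short black ball foot (radius 13 mm) below the orange pad. Its height over the bench is the gap that the wedge must fill.
- short_foot (a joint): How far the short foot is screwed up, in m: equal to the gap between it and the bench while the scale stands level (0.005 to 0.009). It is stiff and stays put.
- wedge: Loose yellow plastic wedge, 45 g, 100 mm long (x), 44 mm wide (y), flat underside. Origin: centre of the underside. Thin end at x +50 mm, 2 mm thick; thick end at x -50 mm, 16 mm high, flat upright back; one straight slope between. Starts with the thin end roughly towards the short foot. Once it meets the foot the push grows from under 1 N to 4 to 12 N within a few mm; it does not slip back.
- tape_roll: Clear roll of packing tape, 96 mm across, 48 mm high, standing flat; bystander. Origin: centre of its underside.
- parcel: Cardboard parcel 150 x 200 x 90 mm with a yellow band; bystander. Origin: centre of its underside.
- screwdriver: Green-handled screwdriver lying on the bench; bystander.
- mug: Blue mug 90 mm high; bystander. Origin: centre of its underside.
- jar: Amber glass jar 100 mm high with a steel lid; bystander. Origin: centre of its underside.
- wood_block: Pale wooden block 90 x 60 x 35 mm; bystander. Origin: centre of its underside.

How it is judged (in metres and radians):
On the way, in this order (a step that is already met when the one before it is completed fails the run):
1. the wedge is pushed in under the short foot until it bears the corner, the scale still level (contact force between wedge and scale above 1 N and angle between scale's own z axis and vertical below 0.0115 rad and angle between wedge's own z axis and vertical below 0.06 rad and horizontal distance between foot_tip and wedge below 0.054 m), for 0.2 s.
2. the fingers, clear of the wedge, press on the orange corner and it does not dip (all of step 1 and contact force between the fingers and corner above 2 N and contact force between the fingers and wedge below 0.1 N), for 0.1 s.
At the end, for the whole second after the job is handed in: The wedge lies flat on the bench under the short foot and bears on it with more than 1 N; the scale is level within 0.0115 rad (the corner lifted by no more than about 1.6 mm) and has moved less than 15 mm; wedge and scale are at rest (under 10 mm/s); no bystander has moved more than 30 mm (all of step 1 and distance of scale from where it was at the start of the episode below 0.015 m and height (world z) of wedge below 0.004 m and linear speed of each of wedge, scale below 0.01 m/s and distance of each of tape_roll, parcel, screwdriver, mug, jar, wood_block from where it was at the start of the episode below 0.03 m); the robot touches nothing.
It fails at once if the wedge is lifted off the bench (height (world z) of wedge above 0.012 m or angle between wedge's own z axis and vertical above 0.25 rad).
It fails at once if the scale is shoved along by more than 20 mm or tipped (distance of scale from where it was at the start of the episode above 0.02 m or angle between scale's own z axis and vertical above 0.08 rad).
It fails at once if the corner is pressed harder than 45 N (contact force between the fingers and corner above 45 N).
It fails at once if a bystander is knocked away (distance of any of tape_roll, parcel, screwdriver, mug, jar, wood_block from where it was at the start of the episode above 0.03 m).
It also fails if it takes over 53 s, if anything falls off the work surface, if the arm or the gripper's body presses on something with over 40 N, if the wrist force passes 120 N, or if a joint passes its speed limit or range.

## Working session

There is one attempt and no reset: what is moved stays moved. The work goes in short steps, Python scripts to look and compute and a tool call to move; the robot and the scene stay as the last step left them, time stands still between calls to the robot, and variables do not carry over. Pictures are saved under pics/ and viewed, about 8 in all and at most 12, crops included, and the job is handed in when it is done.

Besides the shell and the picture viewer there is one more tool, called by a JSON object that holds its "name" and its "arguments". send_rows: Moves the arm, as the interface text tells. Its arguments: {"type":"object","properties":{"motion":{"type":"array"},"newtons":{"type":"number"}},"required":["motion"]}

```bash
mkdir -p pics; ls
python3 - <<'E'
from rig import readout,get_image,calibration,manip
import cv2,numpy as np
print(readout.read_state())
for n in("scene","top"):
    im=get_image(n);cv2.imwrite(f"pics/{n}0.png",im[:,:,::-1]);c=calibration(n);print(n,c)
print([a for a in dir(manip) if a[0]!='_'])
E
```

```text
pics
{'clock': 0.0, 'joints': array([ 1.21048272,  0.61595472, -0.01261731,  1.42495651,  0.00811338,
        1.10338378, -0.04038369]), 'dq': array([ 1.09249461e-04, -7.22284721e-05,  1.42662161e-04, -4.30897093e-04,
        1.89543577e-04, -5.66232472e-04, -5.12835242e-04]), 'joint_efforts': array([ 1.47000100e-05, -4.69213164e+01,  2.59334156e-01, -1.71035171e+01,
        9.95229901e-03,  9.63128434e-03, -5.74955177e-07]), 'tcp_pos': array([ 212.72866225, -613.40137124,  241.09597844]), 'tool_rot': array([ 9.86095016e-01,  1.66177199e-01, -2.45498158e-04, -1.30303485e-03]), 'wrist_force': array([0.59129473, 0.53456068, 0.08594177]), 'moment': array([-0.05122702, -0.03203843, -0.04198843]), 'finger_gap': 85.75083375765769}
scene {'mtx': array([[395.78536818,   0.        , 322.02828033],
       [  0.        , 395.78536818, 201.9064956 ],
       [  0.        ,   0.        ,   1.        ]]), 'eye': array([1451.94964509, -289.77932632,  921.79688125]), 'rotation': array([0.34684236, 0.24649389, 0.50580133, 0.75040399])}
top {'mtx': array([[421.949746  ,   0.        , 320.93073364],
       [  0.        , 421.949746  , 202.30344884],
       [  0.        ,   0.        ,   1.        ]]), 'eye': array([ 255.16918959,   71.87505485, 1497.64123513]), 'rotation': array([ 0.05533755, -0.05463003, -0.69755552,  0.71229882])}
['IKError', 'tip_reach']
```

View pics/top0.png

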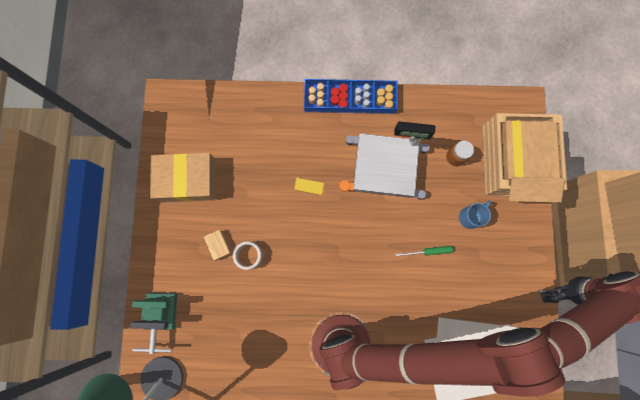

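View pics/scene0.png

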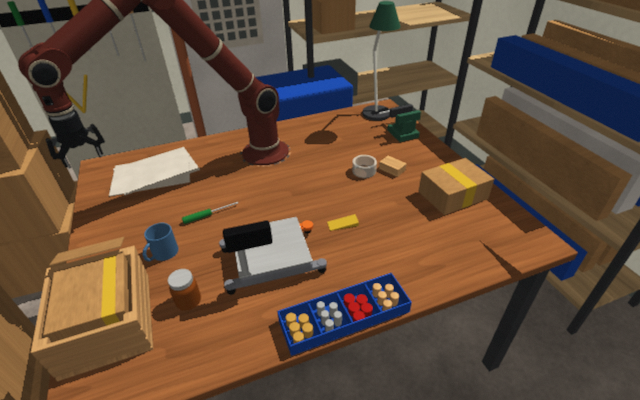

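The top view shows the scale at about (388,165), the orange pad at (345,185) and the wedge at (309,186), thin end to the right (world -y). The scene view agrees: the orange pad is at (307,226) and the wedge at (343,223).

```bash
cat > h.py <<'E'
import cv2,numpy as np
from scipy.spatial.transform import Rotation as R
def cast(c,px,z):
    px=np.atleast_2d(np.asarray(px,float));k=c['mtx'];z=np.broadcast_to(z,len(px))
    d=np.c_[(px[:,0]-k[0,2])/k[0,0],-(px[:,1]-k[1,2])/k[1,1],-np.ones(len(px))]
    w=R.from_quat(c['rotation']).apply(d);e=c['eye']
    return e+w*((z-e[2])/w[:,2])[:,None]
def mask(im,lo,hi,box=None):
    m=cv2.inRange(cv2.cvtColor(im,cv2.COLOR_RGB2HSV),np.array(lo),np.array(hi))
    if box: b=np.zeros_like(m);x0,y0,x1,y1=box;b[y0:y1,x0:x1]=255;m&=b
    return m
def big(m):
    return max(cv2.findContours(m,0,cv2.CHAIN_APPROX_NONE)[0],key=cv2.contourArea)
YEL=((20,130,80),(34,255,255));ORA=((5,190,150),(16,255,255))
E
python3 - <<'E'
from h import *
from rig import calibration
for n,by,bo in(("top",(285,170,332,200),(334,174,356,196)),("scene",(322,208,365,236),(296,216,320,236))):
    im=cv2.imread(f"pics/{n}0.png")[:,:,::-1].copy();c=calibration(n)
    y=big(mask(im,*YEL,by));o=big(mask(im,*ORA,bo))
    q=cv2.boxPoints(cv2.minAreaRect(y));print(n,'wedge area',cv2.contourArea(y))
    for z in(2,8,16):print(z,cast(c,q,z)[:,:2].round(0).tolist(),cast(c,q,z)[:,:2].mean(0).round(1))
    (x,yy),r=cv2.minEnclosingCircle(o);print('pad',(x,yy),r,cv2.contourArea(o),cast(c,[x,yy],45).round(1))
    if n=="top":
        w=mask(im,(0,0,120),(180,60,255),(350,130,425,200));p=cv2.minAreaRect(big(w));print('pan',p,cast(c,cv2.boxPoints(p),74).round(0).tolist(),cast(c,p[0],74))
E
```

```text
Traceback (most recent call last):
  File "h.py", line 13, in big
    return max(cv2.findContours(m,0,cv2.CHAIN_APPROX_NONE)[0],key=cv2.contourArea)
ValueError: max() iterable argument is empty
```

Run:
```python
from h import *
im=cv2.imread("pics/top0.png")[:,:,::-1].copy();h=cv2.cvtColor(im,cv2.COLOR_RGB2HSV)
print(h[186,300:320:4].tolist(),h[185,340:352:2].tolist())
im=cv2.imread("pics/scene0.png")[:,:,::-1].copy();h=cv2.cvtColor(im,cv2.COLOR_RGB2HSV)
print(h[223,336:350:4].tolist(),h[226,302:312:2].tolist(),h[240,340].tolist())
```

```text
[[24, 168, 227], [24, 169, 228], [24, 168, 228], [24, 169, 228], [24, 169, 228]] [[13, 181, 239], [13, 182, 242], [13, 183, 241], [12, 184, 241], [12, 183, 241], [12, 185, 237]]
[[23, 195, 214], [23, 197, 214], [23, 198, 213], [23, 195, 214]] [[10, 215, 172], [11, 209, 236], [11, 211, 235], [11, 210, 236], [12, 211, 233]] [12, 169, 151]
```

```bash
sed -i 's/^YEL.*/YEL=((20,130,80),(34,255,255));ORA=((5,165,185),(16,255,255))/' h.py
python3 - <<'E'
from h import *
from rig import calibration
for n,by,bo in(("top",(285,170,332,200),(334,174,356,196)),("scene",(322,208,365,236),(296,216,320,236))):
    im=cv2.imread(f"pics/{n}0.png")[:,:,::-1].copy();c=calibration(n)
    y=big(mask(im,*YEL,by));o=big(mask(im,*ORA,bo))
    q=cv2.boxPoints(cv2.minAreaRect(y));print(n,'wedge area',cv2.contourArea(y))
    for z in(2,8,16):print(z,cast(c,q,z)[:,:2].round(0).tolist(),cast(c,q,z)[:,:2].mean(0).round(1))
    (x,yy),r=cv2.minEnclosingCircle(o);print('pad',(x,yy),r,cv2.contourArea(o),cast(c,[x,yy],45).round(1))
    if n=="top":
        w=mask(im,(0,0,120),(180,60,255),(350,130,425,200));p=cv2.minAreaRect(big(w));print('pan',p,cast(c,cv2.boxPoints(p),74).round(0).tolist(),cast(c,p[0],74))
E
```

```text
top wedge area 306.5
2 [[535.0, 175.0], [581.0, 167.0], [562.0, 67.0], [517.0, 75.0]] [548.8 121.2]
8 [[534.0, 174.0], [579.0, 167.0], [561.0, 67.0], [516.0, 75.0]] [547.6 121. ]
16 [[532.0, 174.0], [578.0, 166.0], [560.0, 67.0], [515.0, 75.0]] [546.  120.8]
pad (345.9186096191406, 185.63954162597656) 6.948193073272705 100.0 [[544.1 -10.6  45. ]]
pan ((382.33538818359375, 163.98170471191406), (70.67617797851562, 56.20964813232422), 6.340191841125488) [[530.0, -3.0, 74.0], [730.0, -22.0, 74.0], [707.0, -268.0, 74.0], [508.0, -244.0, 74.0]] [[ 617.41467634 -134.26535455   74.        ]]
scene wedge area 279.5
2 [[516.0, 78.0], [518.0, 187.0], [574.0, 172.0], [572.0, 67.0]] [544.9 125.8]
8 [[522.0, 76.0], [524.0, 184.0], [580.0, 169.0], [577.0, 64.0]] [550.8 123.1]
16 [[531.0, 72.0], [532.0, 180.0], [587.0, 165.0], [585.0, 61.0]] [558.7 119.5]
pad (306.1557312011719, 224.3688507080078) 6.3062028884887695 69.5 [[547.7  -6.7  45. ]]
```

{"name": "send_rows", "arguments": {"motion": [{"grip":100,"delta_pos":[0.03,0.05,0.0],"turn":[0,0,9]},{"grip":60,"delta_pos":[0.06,0.1,0.0],"turn":[0,0,18]},{"grip":15,"delta_pos":[0.09,0.15,0.0],"turn":[0,0,27]},{"grip":15,"delta_pos":[0.12,0.2,0.0],"turn":[0,0,36]},{"grip":15,"delta_pos":[0.15,0.25,0],"turn":[0,0,45]},{"grip":15,"delta_pos":[0.18,0.3,0],"turn":[0,0,54]},{"grip":15,"delta_pos":[0.2,0.35,0],"turn":[0,0,62]},{"grip":15,"delta_pos":[0.22,0.4,0],"turn":[0,0,70]},{"grip":15,"delta_pos":[0.235,0.45,0],"turn":[0,0,70]},{"grip":15,"delta_pos":[0.25,0.5,0],"turn":[0,0,70]},{"grip":15,"delta_pos":[0.265,0.55,0],"turn":[0,0,70]},{"grip":15,"delta_pos":[0.28,0.6,0],"turn":[0,0,70]},{"grip":15,"delta_pos":[0.295,0.65,0],"turn":[0,0,70]},{"grip":15,"delta_pos":[0.31,0.7,0],"turn":[0,0,70]},{"grip":15,"delta_pos":[0.32,0.75,0],"turn":[0,0,70]},{"grip":15,"delta_pos":[0.33,0.8,0],"turn":[0,0,70]},{"grip":15,"delta_pos":[0.337,0.83,-0.02],"turn":[0,0,70]},{"grip":15,"delta_pos":[0.337,0.854,-0.042],"turn":[0,0,70]},{"grip":15,"delta_pos":[0.337,0.854,-0.042],"turn":[0,0,70]},{"grip":15,"delta_pos":[0.337,0.854,-0.042],"turn":[0,0,70]}]}}

```text
clock: 2.6
tcp_pos: [550.5, 238.5, 200.7]
tool_rot: [0.713, 0.701, -0.0, 0.001]
wrist_force: [0.7, -0.8, 0.2]
finger_gap: 12.8
```

Run:
```python
from h import *
from rig import calibration,get_image,readout
s=readout.read_state();print(s['clock'],s['tcp_pos'],R.from_quat(s['tool_rot']).as_matrix().round(3).tolist(),s['joints'],s['finger_gap'],s['wrist_force'])
c=calibration('wrist');print(c)
im=get_image('wrist');cv2.imwrite("pics/w1.png",im[:,:,::-1])
```

```text
2.6 [550.48467131 238.47476573 200.66664049] [[0.017, 1.0, 0.0], [1.0, -0.017, -0.001], [-0.001, 0.0, -1.0]] [-0.18936276  0.60845499 -0.42109372  1.62110037  0.28791865  0.97414813
 -0.72307876] 12.824806584880962 [ 0.69841452 -0.84038806  0.1814317 ]
{'mtx': array([[312.24319456,   0.        , 319.19219497],
       [  0.        , 312.24319456, 199.71361331],
       [  0.        ,   0.        ,   1.        ]]), 'eye': array([551.09743786, 318.6613654 , 332.80049444]), 'rotation': array([-1.59611125e-01,  7.78679944e-04, -8.37490223e-03,  9.87144135e-01])}
```

View pics/w1.png

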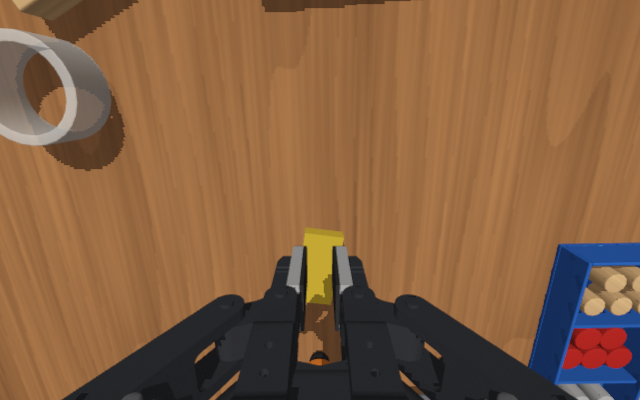

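The wrist view shows the wedge's thick end at rows 229-236, columns 304-344, centred between the fingertips (about 297 and 345). The orange pad is just visible at (319,362).

Run:
```python
from h import *
from rig import calibration
c=calibration('wrist')
print(cast(c,[[305,229],[344,234]],0).round(1).tolist(),cast(c,[[305,236],[343,241]],16).round(1).tolist())
print('pad',cast(c,[[319,354],[319,362]],45).round(1).tolist())
```

```text
[[533.0, 172.3, 0.0], [578.3, 165.1, 0.0]] [[533.6, 170.9, 16.0], [576.0, 163.9, 16.0]]
pad [[546.7, 33.7, 45.0], [546.5, 21.8, 45.0]]
```

{"name": "send_rows", "arguments": {"motion": [{"grip":15,"delta_pos":[0,-0.015,-0.06],"turn":[0,0,0]},{"grip":15,"delta_pos":[0,-0.03,-0.12],"turn":[0,0,0]},{"grip":15,"delta_pos":[0,-0.032,-0.16],"turn":[0,0,0]},{"grip":15,"delta_pos":[0,-0.035,-0.18],"turn":[0,0,0]},{"grip":15,"delta_pos":[0,-0.035,-0.184],"turn":[0,0,0]},{"grip":15,"delta_pos":[0,-0.035,-0.184],"turn":[0,0,0]}]}}

```text
clock: 3.4
tcp_pos: [551.1, 204.6, 17.5]
tool_rot: [0.713, 0.701, 0.001, 0.0]
wrist_force: [0.2, -0.0, 0.2]
finger_gap: 12.5
```

Run:
```python
from h import *
from rig import calibration,get_image
im=get_image('top');c=calibration('top');cv2.imwrite("pics/t2.png",im[:,:,::-1])
y=big(mask(im,*YEL,(285,170,332,200)));o=big(mask(im,*ORA,(334,174,356,196)))
print(cv2.contourArea(y),cast(c,cv2.boxPoints(cv2.minAreaRect(y)),8)[:,:2].round(0).tolist())
m=o.reshape(-1,2);print(m.min(0),m.max(0),cast(c,[m.min(0),m.max(0)],45).round(1).tolist())
a=mask(im,*ORA,(334,174,356,196))[174:197,334:357];print('\n'.join(''.join('#' if v else '.' for v in r) for r in a))
w=cv2.resize(im[140:220,250:410],None,fx=5,fy=5);cv2.imwrite("pics/t2c.png",w[:,:,::-1])
```

```text
Traceback (most recent call last):
  File "h.py", line 13, in big
    return max(cv2.findContours(m,0,cv2.CHAIN_APPROX_NONE)[0],key=cv2.contourArea)
ValueError: max() iterable argument is empty
```

Run:
```python
from h import *
from rig import calibration,get_image
im=get_image('scene')
w=cv2.resize(im[170:290,240:400],None,fx=5,fy=5,interpolation=2);cv2.imwrite("pics/s2c.png",w[:,:,::-1])
```

```text
(no output)
```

View pics/s2c.png

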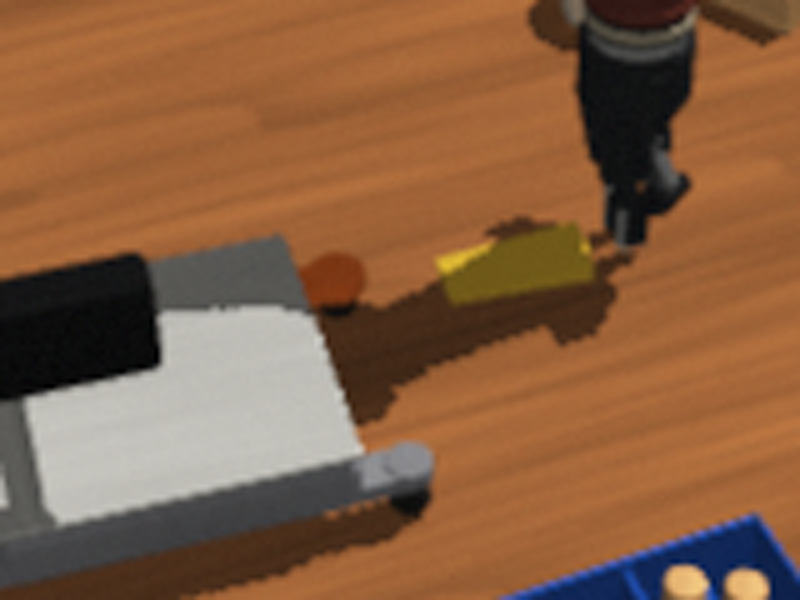

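The crop shows the fingertips at (625,240), just behind the wedge's thick end at (590,250). The orange pad is at (335,278) with the black foot below it. Now I push the wedge up close to the foot.

{"name": "send_rows", "arguments": {"motion": [{"grip":15,"delta_pos":[0,-0.01,-0.001],"turn":[0,0,0]},{"grip":15,"delta_pos":[0,-0.016,-0.002],"turn":[0,0,0]},{"grip":15,"delta_pos":[0,-0.022,-0.002],"turn":[0,0,0]},{"grip":15,"delta_pos":[0,-0.028,-0.002],"turn":[0,0,0]},{"grip":15,"delta_pos":[0,-0.034,-0.002],"turn":[0,0,0]},{"grip":15,"delta_pos":[-0.001,-0.04,-0.002],"turn":[0,0,0]},{"grip":15,"delta_pos":[-0.001,-0.046,-0.002],"turn":[0,0,0]},{"grip":15,"delta_pos":[-0.001,-0.052,-0.002],"turn":[0,0,0]},{"grip":15,"delta_pos":[-0.001,-0.058,-0.002],"turn":[0,0,0]},{"grip":15,"delta_pos":[-0.001,-0.064,-0.002],"turn":[0,0,0]},{"grip":15,"delta_pos":[-0.002,-0.07,-0.002],"turn":[0,0,0]},{"grip":15,"delta_pos":[-0.002,-0.076,-0.002],"turn":[0,0,0]},{"grip":15,"delta_pos":[-0.002,-0.082,-0.002],"turn":[0,0,0]},{"grip":15,"delta_pos":[-0.002,-0.088,-0.002],"turn":[0,0,0]},{"grip":15,"delta_pos":[-0.002,-0.094,-0.002],"turn":[0,0,0]},{"grip":15,"delta_pos":[-0.002,-0.1,-0.002],"turn":[0,0,0]},{"grip":15,"delta_pos":[-0.002,-0.1,-0.002],"turn":[0,0,0]}]}}

```text
clock: 5.62
tcp_pos: [548.0, 104.0, 14.2]
tool_rot: [0.713, 0.701, -0.0, 0.0]
wrist_force: [-0.6, 0.3, -0.5]
finger_gap: 13.1
```

Run:
```python
from h import *
from rig import calibration,get_image
im=get_image('scene');c=calibration('scene')
m=mask(im,(20,130,60),(34,255,255),(300,200,375,250));y=big(m);q=cv2.boxPoints(cv2.minAreaRect(y));print(cast(c,q,8)[:,:2].round(0).tolist())
w=cv2.resize(im[190:265,280:380],None,fx=8,fy=8,interpolation=2);cv2.imwrite("pics/s3c.png",w[:,:,::-1])
```

```text
[[529.0, -6.0], [523.0, 103.0], [578.0, 93.0], [583.0, -12.0]]
```

View pics/s3c.png

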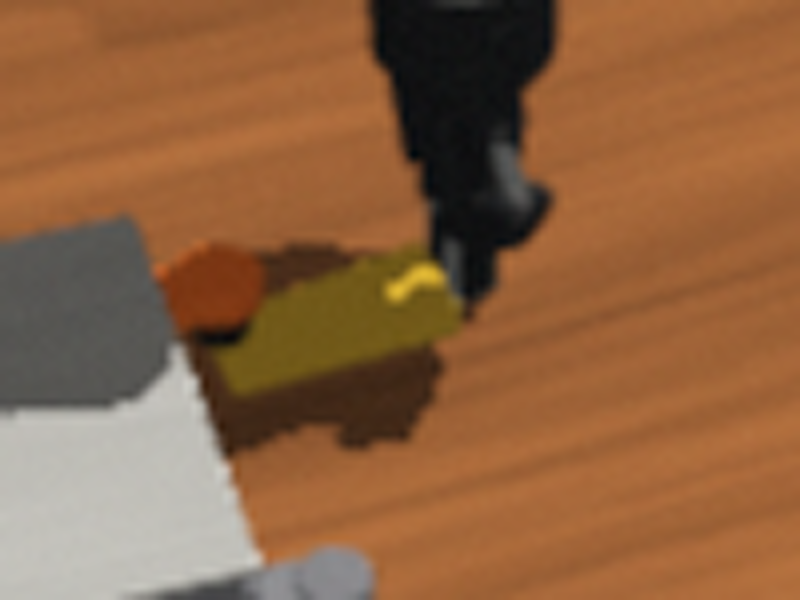

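Run:
```python
from h import *
from rig import calibration
c=calibration('scene');p=lambda u,v:[280+(u+.5)/8-.5,190+(v+.5)/8-.5]
print('thin corner +x',cast(c,p(237,395),1).round(1),'back bottom +x',cast(c,p(462,333),0).round(1),'back top -x',cast(c,p(408,246),16).round(1))
print('pad front-bottom',cast(c,p(215,325),31).round(1),'pad top ctr',cast(c,p(212,281),45).round(1), 'pad right edge',cast(c,p(265,280),45).round(1),'back',cast(c,p(207,240),45).round(1),'foot low',cast(c,p(222,345),8).round(1))
```

```text
thin corner +x [[572.2  -7.    1. ]] back bottom +x [[573.2  92.9  -0. ]] back top -x [[530.8  86.1  16. ]]
pad front-bottom [[559.8 -10.7  31. ]] pad top ctr [[549.   -7.5  45. ]] pad right edge [[556.8  12.6  45. ]] back [[524.9  -1.   45. ]] foot low [[549.1  -4.9   8. ]]
```

The wedge lies square to the push: centreline at x≈550, foot at x≈548, thin end right below the foot. I push on in small steps and watch the force.

{"name": "send_rows", "arguments": {"motion": [{"grip":15,"delta_pos":[0,-0.004,0],"turn":[0,0,0]},{"grip":15,"delta_pos":[0,-0.008,0],"turn":[0,0,0]},{"grip":15,"delta_pos":[0,-0.012,0],"turn":[0,0,0]},{"grip":15,"delta_pos":[0,-0.015,0],"turn":[0,0,0]},{"grip":15,"delta_pos":[0,-0.015,0],"turn":[0,0,0]},{"grip":15,"delta_pos":[0,-0.015,0],"turn":[0,0,0]}]}}

```text
clock: 6.42
tcp_pos: [547.9, 89.8, 14.2]
tool_rot: [0.712, 0.702, -0.0, -0.0]
wrist_force: [0.8, 0.2, -0.0]
finger_gap: 12.8
```

{"name": "send_rows", "arguments": {"motion": [{"grip":15,"delta_pos":[0,-0.002,0],"turn":[0,0,0]},{"grip":15,"delta_pos":[0,-0.004,0],"turn":[0,0,0]},{"grip":15,"delta_pos":[0,-0.004,0],"turn":[0,0,0]},{"grip":15,"delta_pos":[0,-0.004,0],"turn":[0,0,0]}]}}

```text
clock: 6.92
tcp_pos: [548.0, 85.8, 14.3]
tool_rot: [0.712, 0.702, -0.0, -0.0]
wrist_force: [-0.6, -0.7, 0.0]
finger_gap: 12.9
```

{"name": "send_rows", "arguments": {"motion": [{"grip":15,"delta_pos":[0,-0.0015,0],"turn":[0,0,0]},{"grip":15,"delta_pos":[0,-0.003,0],"turn":[0,0,0]},{"grip":15,"delta_pos":[0,-0.003,0],"turn":[0,0,0]}]}}

```text
clock: 7.3
tcp_pos: [548.0, 82.7, 14.3]
tool_rot: [0.713, 0.702, -0.0, 0.0]
wrist_force: [-0.1, -0.7, 0.6]
finger_gap: 12.4
```

{"name": "send_rows", "arguments": {"motion": [{"grip":15,"delta_pos":[0,-0.0015,0],"turn":[0,0,0]},{"grip":15,"delta_pos":[0,-0.003,0],"turn":[0,0,0]},{"grip":15,"delta_pos":[0,-0.003,0],"turn":[0,0,0]}]}}

```text
clock: 7.68
tcp_pos: [548.0, 79.6, 14.3]
tool_rot: [0.713, 0.702, -0.0, 0.0]
wrist_force: [0.6, 0.1, -0.6]
finger_gap: 12.7
```

{"name": "send_rows", "arguments": {"motion": [{"grip":15,"delta_pos":[0,-0.0015,0],"turn":[0,0,0]},{"grip":15,"delta_pos":[0,-0.003,0],"turn":[0,0,0]},{"grip":15,"delta_pos":[0,-0.003,0],"turn":[0,0,0]}]}}

```text
clock: 8.05
tcp_pos: [548.0, 77.0, 14.3]
tool_rot: [0.712, 0.702, 0.0, -0.0]
wrist_force: [-0.8, 0.5, 1.4]
finger_gap: 13.0
```

{"name": "send_rows", "arguments": {"motion": [{"grip":15,"delta_pos":[0,-0.001,0],"turn":[0,0,0]},{"grip":15,"delta_pos":[0,-0.002,0],"turn":[0,0,0]},{"grip":15,"delta_pos":[0,-0.002,0],"turn":[0,0,0]}]}}

```text
clock: 8.43
tcp_pos: [548.1, 75.6, 14.3]
tool_rot: [0.712, 0.702, 0.001, -0.0]
wrist_force: [-0.3, 2.7, -0.2]
finger_gap: 12.9
```

{"name": "send_rows", "arguments": {"motion": [{"grip":15,"delta_pos":[0,-0.001,0],"turn":[0,0,0]},{"grip":15,"delta_pos":[0,-0.002,0],"turn":[0,0,0]},{"grip":15,"delta_pos":[0,-0.002,0],"turn":[0,0,0]}]}}

```text
clock: 8.8
tcp_pos: [548.1, 73.9, 14.4]
tool_rot: [0.712, 0.702, 0.001, -0.0]
wrist_force: [-0.4, 4.9, -1.6]
finger_gap: 12.7
```

{"name": "send_rows", "arguments": {"motion": [{"grip":15,"delta_pos":[0,-0.001,0],"turn":[0,0,0]},{"grip":15,"delta_pos":[0,-0.0015,0],"turn":[0,0,0]},{"grip":15,"delta_pos":[0,-0.0015,0],"turn":[0,0,0]},{"grip":15,"delta_pos":[0,-0.0015,0],"turn":[0,0,0]}]}}

```text
clock: 9.3
tcp_pos: [548.1, 73.0, 14.4]
tool_rot: [0.712, 0.702, 0.001, -0.001]
wrist_force: [-0.3, 6.2, -1.4]
finger_gap: 12.8
```

Run:
```python
from h import *
from rig import calibration,get_image,readout
im=get_image('scene');cv2.imwrite("pics/s4.png",im[:,:,::-1]);a=cv2.imread("pics/scene0.png")[:,:,::-1].astype(np.float32)
print(readout.read_state()['wrist_force'],readout.read_state()['tcp_pos'])
# shift of the scale's display region against the start
g=lambda x:cv2.cvtColor(np.ascontiguousarray(x[215:295,215:300]).astype(np.uint8),cv2.COLOR_RGB2GRAY).astype(np.float32)
print(cv2.phaseCorrelate(g(a),g(im),cv2.createHanningWindow((85,80),cv2.CV_32F)))
cv2.imwrite("pics/s4c.png",cv2.resize(im[190:300,215:365],None,fx=5,fy=5,interpolation=2)[:,:,::-1])
```

```text
[-0.50932419  4.95437104 -1.50920505] [548.13198286  72.95979519  14.37952142]
((-0.026612367975488382, -0.2147019324227415), 0.8071742287609313)
```

View pics/s4c.png

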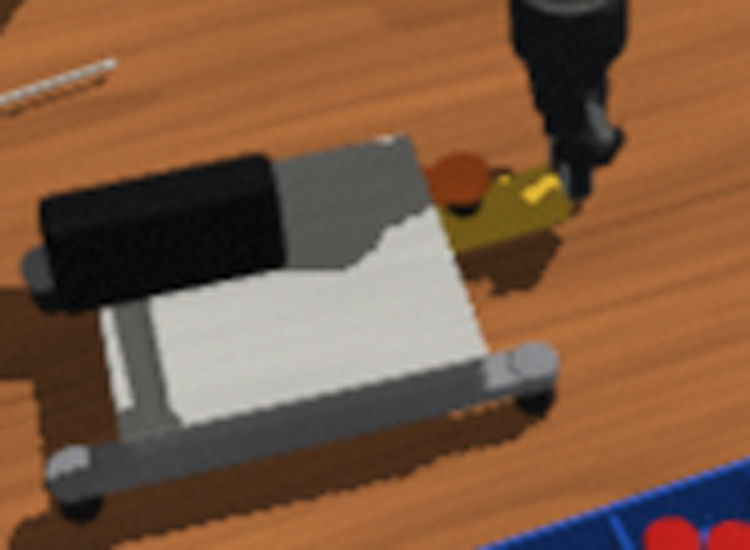

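The crop shows the wedge under the foot, with the pad at (458,180) over its slope. The scale has moved only 0.2 px and the push has levelled off near 5.5 N. One more mm, then back off and rise.

{"name": "send_rows", "arguments": {"motion": [{"grip":15,"delta_pos":[0,-0.001,0],"turn":[0,0,0]},{"grip":15,"delta_pos":[0,-0.0015,0],"turn":[0,0,0]},{"grip":15,"delta_pos":[0,-0.0015,0],"turn":[0,0,0]},{"grip":15,"delta_pos":[0,-0.0015,0],"turn":[0,0,0]}]}}

```text
clock: 9.85
tcp_pos: [548.1, 72.2, 14.4]
tool_rot: [0.712, 0.702, 0.002, -0.001]
wrist_force: [0.3, 6.6, -1.2]
finger_gap: 13.0
```

{"name": "send_rows", "arguments": {"motion": [{"grip":15,"delta_pos":[0,0.004,0],"turn":[0,0,0]},{"grip":15,"delta_pos":[0,0.02,0],"turn":[0,0,0]},{"grip":15,"delta_pos":[0,0.05,0],"turn":[0,0,0]},{"grip":0,"delta_pos":[0,0.06,0.05],"turn":[0,0,0]},{"grip":0,"delta_pos":[0,0.06,0.1],"turn":[0,0,0]},{"grip":0,"delta_pos":[0,0.06,0.15],"turn":[0,0,0]},{"grip":0,"delta_pos":[0,0.06,0.15],"turn":[0,0,0]}]}}

```text
clock: 10.72
tcp_pos: [550.4, 130.8, 168.5]
tool_rot: [0.713, 0.701, 0.003, 0.003]
wrist_force: [-0.9, 0.2, -0.4]
finger_gap: -0.1
```

Run:
```python
from h import *
from rig import calibration,get_image,readout
s=readout.read_state();print(s['tcp_pos'],s['wrist_force'],s['finger_gap'])
c=calibration('wrist');im=get_image('wrist');cv2.imwrite("pics/w5.png",im[:,:,::-1])
m=mask(im,(4,160,90),(16,255,255));
sc=get_image('scene');cs=calibration('scene');o=big(mask(sc,(4,180,140),(14,255,255),(296,212,322,238)))
(x,y),r=cv2.minEnclosingCircle(o);print('scene pad',x,y,r,cast(cs,[x,y],42).round(1))
```

```text
[550.36402342 130.76745556 168.51970898] [-0.94288897  0.18438353 -0.38322862] -0.05459968466482512
scene pad 312.0 222.0 9.999999747378752e-05 [[541.3  15.9  42. ]]
```

View pics/w5.png

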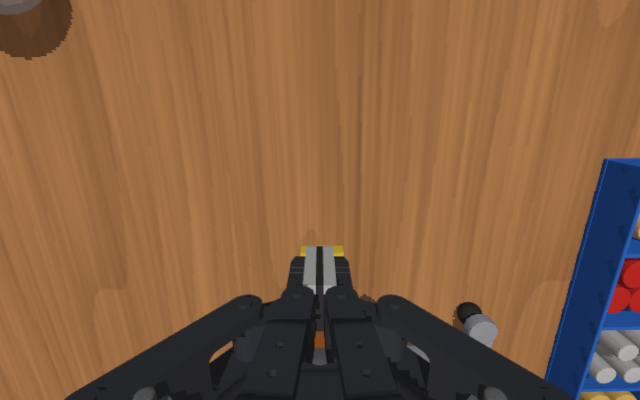

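The wrist view shows the wedge's back at (322,250) behind the shut fingers, with a sliver of orange at (319,338). The grey neighbour arm end at (482,330) gives a cross-check on the pad.

Run:
```python
from h import *
from rig import calibration
c=calibration('wrist')
g=cast(c,[482,330],42)[0];print(g.round(1),'pad est',(g[:2]-170*np.array([.996,-.09])).round(1))
print(cast(c,[[319,332],[319,346]],45).round(1).tolist(),'wedge back',cast(c,[[301,246],[343,246]],0).round(1).tolist())
```

```text
[707.2 -14.5  42. ] pad est [537.8   0.8]
[[544.7, -11.7, 45.0], [544.4, -28.9, 45.0]] wedge back [[526.9, 60.0, 0.0], [571.0, 59.3, 0.0]]
```

{"name": "send_rows", "arguments": {"motion": [{"grip":0,"delta_pos":[0,-0.05,0],"turn":[0,0,0]},{"grip":0,"delta_pos":[-0.002,-0.1,0],"turn":[0,0,0]},{"grip":0,"delta_pos":[-0.003,-0.135,0],"turn":[0,0,0]},{"grip":0,"delta_pos":[-0.003,-0.135,-0.05],"turn":[0,0,0]},{"grip":0,"delta_pos":[-0.003,-0.135,-0.08],"turn":[0,0,0]},{"grip":0,"delta_pos":[-0.003,-0.135,-0.096],"turn":[0,0,0]},{"grip":0,"delta_pos":[-0.003,-0.135,-0.096],"turn":[0,0,0]},{"grip":0,"delta_pos":[-0.003,-0.135,-0.096],"turn":[0,0,0]}]}}

```text
clock: 11.82
tcp_pos: [545.7, -4.8, 69.0]
tool_rot: [0.712, 0.702, 0.001, 0.0]
wrist_force: [0.6, 1.0, 0.1]
finger_gap: -0.0
```

Run:
```python
from h import *
from rig import get_image
sc=get_image('scene')
cv2.imwrite("pics/s6c.png",cv2.resize(sc[180:270,270:370],None,fx=6,fy=6,interpolation=2)[:,:,::-1])
```

```text
(no output)
```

View pics/s6c.png

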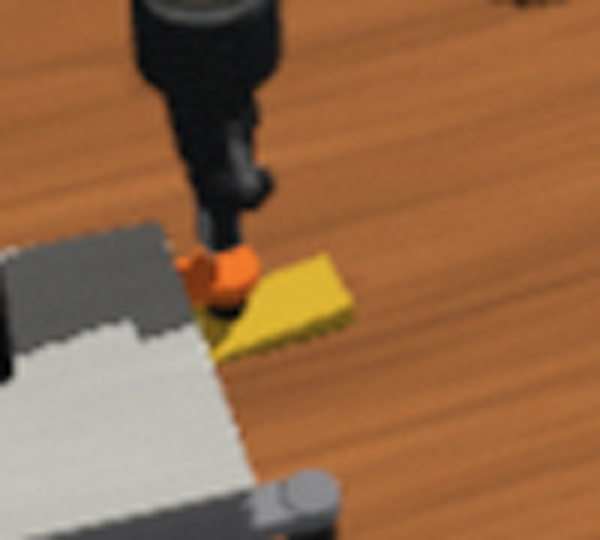

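The crop shows the fingertips at (220,250), straight above the orange pad at (222,272), and the wedge clear of the fingers. Now I press down gently.

{"name": "send_rows", "arguments": {"motion": [{"grip":0,"delta_pos":[0,0,-0.004],"turn":[0,0,0]},{"grip":0,"delta_pos":[0,0,-0.008],"turn":[0,0,0]},{"grip":0,"delta_pos":[0,0,-0.011],"turn":[0,0,0]},{"grip":0,"delta_pos":[0,0,-0.013],"turn":[0,0,0]},{"grip":0,"delta_pos":[0,0,-0.013],"turn":[0,0,0]}]}}

```text
clock: 12.5
tcp_pos: [544.9, -5.1, 55.9]
tool_rot: [0.712, 0.702, -0.0, 0.0]
wrist_force: [-1.7, -0.9, 5.3]
finger_gap: 0.2
```

{"name": "send_rows", "arguments": {"motion": [{"grip":0,"delta_pos":[0,0,-0.001],"turn":[0,0,0]},{"grip":0,"delta_pos":[0,0,-0.002],"turn":[0,0,0]},{"grip":0,"delta_pos":[0,0,-0.002],"turn":[0,0,0]},{"grip":0,"delta_pos":[0,0,-0.002],"turn":[0,0,0]}]}}

```text
clock: 13.0
tcp_pos: [544.9, -5.1, 55.7]
tool_rot: [0.712, 0.702, -0.0, 0.001]
wrist_force: [-5.4, -0.5, 17.6]
finger_gap: 0.0
```

The corner is firm: 17 N with only 0.2 mm of dip. Withdraw.

{"name": "send_rows", "arguments": {"motion": [{"grip":0,"delta_pos":[0,0,0.004],"turn":[0,0,0]},{"grip":0,"delta_pos":[0,0,0.03],"turn":[0,0,0]},{"grip":0,"delta_pos":[0,0,0.08],"turn":[0,0,0]},{"grip":0,"delta_pos":[0,0,0.13],"turn":[0,0,0]},{"grip":0,"delta_pos":[-0.02,0.06,0.15],"turn":[0,0,0]},{"grip":0,"delta_pos":[-0.04,0.12,0.15],"turn":[0,0,0]},{"grip":0,"delta_pos":[-0.05,0.18,0.15],"turn":[0,0,0]},{"grip":0,"delta_pos":[-0.05,0.22,0.15],"turn":[0,0,0]},{"grip":0,"delta_pos":[-0.05,0.22,0.15],"turn":[0,0,0]},{"grip":0,"delta_pos":[-0.05,0.22,0.15],"turn":[0,0,0]}]}}

```text
clock: 14.25
tcp_pos: [495.0, 213.8, 202.8]
tool_rot: [0.713, 0.701, -0.001, 0.0]
wrist_force: [-0.5, -0.2, 0.7]
finger_gap: -0.3
```

Run:
```python
from h import *
from rig import get_image,readout
print(readout.read_state()['wrist_force'])
im=get_image('scene');a=cv2.imread("pics/scene0.png")[:,:,::-1]
g=lambda x:cv2.cvtColor(np.ascontiguousarray(x[215:295,215:300]),cv2.COLOR_RGB2GRAY).astype(np.float32)
print('scale shift px',cv2.phaseCorrelate(g(a),g(im),cv2.createHanningWindow((85,80),cv2.CV_32F)))
cv2.imwrite("pics/s7.png",im[:,:,::-1])
```

```text
[-0.46192003 -0.2310594   0.72331344]
scale shift px ((-0.08715148776393988, 0.05546446941553995), 0.961905910703871)
```

View pics/s7.png

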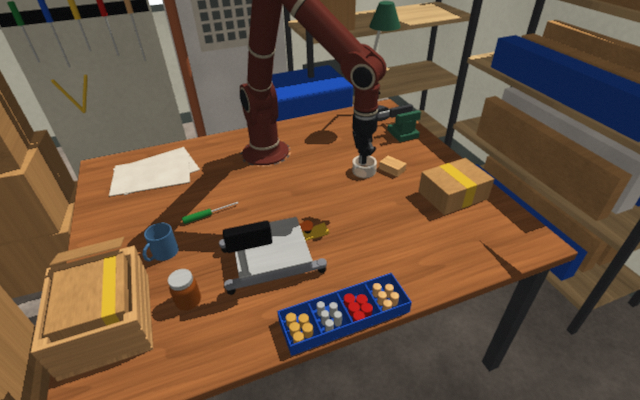

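The final picture shows the wedge under the orange corner at about (315,231), the scale where it started, all bystanders in place, and the gripper about 190 mm above the bench.

```bash
python3 -c "
from rig import order
print(order.finish_job())"
```

```text
the job is handed in; nothing more can be done
None
```

I pushed the yellow wedge thin end first under the short foot, pressed the orange corner to prove it, withdrew, and handed the job in at about 14 s. No verdict was reported.

- **Wedge:** it first met the foot with the TCP at about y = 77 mm. I pushed 5 mm further, and the force levelled off at about 5 to 6.6 N. By the wedge's slope, that could have lifted the corner by 0.7 mm at most.
- **Press:** with the shut fingertips clear of the wedge, the corner took about 17 N and dipped only about 0.2 mm.
- **Last look:** the scale had shifted by less than 0.1 px in the scene view, all bystanders were in place, and the robot touched nothing.

**What disagreed or was not measured:**
- The position estimates for the orange pad differed by up to about 12 mm between views. I used x 545, y -5, which put the fingertips squarely over the pad.
- My colour mask failed twice: once from a wrong threshold, and once because the arm hid the wedge in the top view.
- I could not measure the contact force between wedge and foot directly. I inferred it from the push force and the firm press.

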